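Open the water filter's press-and-twist cap and take out the used cartridge

TASK

Open the water filter: press its sprung blue cap down by feel, gently, until the lugs clear the catch, twist it anticlockwise free and lift it off, then set it down right way up in the steel tray. After that lift the used cartridge out and stand it upright in the same tray beside the cap. Never force the cap (30 N at most between it and the filter), set both parts down rather than drop them, and leave the other things on the table where they are.

Things in the scene. Friction and masses are not known exactly. Their poses are not given: they have to be found in the camera images.
- filter: Counter-top water filter, fixed to the table: steel foot 130x120x10 mm, clear bowl 82 mm across, grey collar 96 mm across (top 71 mm up), above it a steel neck. Origin: centre of the underside, on the axis of bowl, neck and cap; z up. Brass elbows and white hose tails stand out 71 mm to its +y and -y sides and 88 mm to +x, under 40 mm high.
- neck_rim (a point): Point on the filter's axis at the neck's rim, 103 mm above the filter's origin. The bayonet neck is 63 mm across (flange 72). In it a sprung sleeve, 58 mm across with a 53 mm bore, pushes the cap up; with the cap off the sleeve stands 18 mm above the rim. Axes as the filter.
- cap: Blue bayonet cap, 82 mm across, 70 mm high, 100 to 200 g. Origin: centre of the skirt's lower edge; z up. Round skirt and flat deck up to 35 mm above the origin, white pointer on the deck at +x. It starts locked on the filter, coaxial, 88 mm above the filter's origin, axes of both in line. Once free, lift it 55 mm or more to clear the cartridge's knob.
- cap_grip (a point): Centre of the cap's upright hollow grip, 52 mm above the cap's origin: 56 mm long along the cap's x, 32 mm thick along its y, from 35 mm (deck) to 70 mm (top) above the origin. Hold it here to press and turn; axes as the cap.
- cap_lugs (a point): Centre of the ring of three lugs inside the skirt, 5 mm above the cap's origin; axes as the cap. The spring holds them in seats behind catch teeth. Press straight down until they clear the teeth; held down, turn anticlockwise from above: they run under the teeth until 0.71 rad; from there to 1.03 rad the cap is free (aim at 0.87; stop at 1.04), rises to about 2 mm above its start and lifts off.
- catch (a point): Fixed point of the filter on its axis, 95 mm above its origin, level with the lugs' seats. The teeth are hidden by the skirt; their ring is threaded to suit the seal's wear, so lugs clear them 2.5 to 13 mm down, unknown. The track bottoms 1.5 mm deeper. Pressing takes 7 N plus 0.4 N/mm; at the bottom it rises steeply. Turned too high, lugs jam. Over 30 N spoils it.
- cartridge: Used filter cartridge standing upright and loose in the filter, 47 mm across, 118 mm high, 150 g. Origin: centre of its underside, 20 mm above the filter's origin at the start; z up. White pleated body up to 84 mm, then a stem and a knob. 3 mm clearance all round in the sleeve; lift it 105 mm to bring it out.
- knob (a point): Centre of the cartridge's round grey knob, 107 mm above the cartridge's origin; 16 mm across, 22 mm high (from 96 to 118 mm above the origin). Under the cap at first; with the cap off its upper 17 mm stand above the sleeve.
- tray: Shallow steel draining tray, loose, 300 mm along its x, 190 mm along its y, rim 18 mm high, walls 3 mm. Origin: centre of its underside, z up; its inner floor is 3 mm above the origin.
- timer: Red and white twist timer, 62 mm across, 40 mm high; bystander. Origin: centre of its underside.
- sauce_pot: Small lidded portion pot with green sauce, 53 mm across, 36 mm high; bystander. Origin: centre of its underside.
- steel_cup: Steel portion cup, 68 mm across, 42 mm high; bystander. Origin: centre of its underside.
- spice_red: Spice jar with a red cap and dark label, 45 mm across, 108 mm high; bystander. Origin: centre of its underside.
- spice_orange: Spice jar with orange-brown spice and a red cap, 44 mm across, 98 mm high; bystander. Origin: centre of its underside.

How it is judged:
By the outcome, as a careful person would: the job done as asked, in the order asked, and still so for the second after the job is handed in, with the robot touching nothing.
It also fails if it takes over 64 s, if anything falls off the work surface, if the arm or the gripper's body presses on something with over 40 N, if the wrist force passes 120 N, or if a joint passes its speed limit or range.

ROBOT

A 7-joint arm with a two-finger parallel gripper is mounted at the origin on a cart in front of the work surface, level with it; the furniture and walls round the work are solid. World frame = base frame: x ahead of the robot, y to its left, z up, the work surface at z = 0. Lengths are in m, angles in rad, forces in N, time in s.
With the tool pointing down it reaches from about 0.425 to 0.95 m from the base axis. Payload 4.7 kg.
Tool frame: the origin (TCP) lies at the very end of the fingers, on their centre line; the grasp point (between the pads) lies 19 mm behind it; z points along the fingers, y is the line along which they close (so a half turn about z gives the same grasp; the last joint's range is limited). The gripper opens to 85 mm and grips with 20 to 120 N. Pads are 22 mm wide; open, the fingers measure 114 mm over their backs; the gripper's body (76 mm by 85 mm) begins 54 mm behind the grasp point. The pads swing forward as they close: fully open they stand 13 mm farther back than shut.
Start: joints at [-1.151, 0.469, -0.049, 1.532, 0.024, 1.141, -0.082], TCP at [0.293, 0.608, 0.231] pointing down, gripper open.
Joint ranges: [-2.59, 2.59], [-0.33, 1.99], [-1.39, 1.29], [0.1, 2.45], [-1.04, 4.18], [0.21, 1.99], [-2.66, 2.66]. Speed limits (rad/s): [2.57, 2.57, 3.14, 3.14, 3.14, 3.14, 3.14].

INTERFACE

Orientations are given as a rotation vector (axis times angle).
In Python, from station import * gives the robot as it stands.
- The arm moves only by the tool play_rows, never from a script. Its argument "plan" is a list that holds one entry, the list of rows, each a list of 7 numbers: the shift along the tool's x, y, z in mm, then the turn, a rotation vector about the tool's x, y, z in degrees, then the opening, from 0 (shut) to 1 (fully open). In form: [[[dx, dy, dz, ax, ay, az, gripper], ...]]. A call has 1 to 20 rows; each row is the pose to reach, as a shift and turn from the pose commanded when the call began, along the tool's axes at that moment; what a row does not reach only later rows make up. A row lasts 1/8 s, in which the tool goes at most 62.5 mm and 10.7 degrees, less where a joint would pass 70% of its speed; a pose out of reach is approached as far as the arm can. A call with a gripper value outside its range is refused whole. The fingers move at their own pace and stop on an object; the grip force is fixed at half the most. Time passes only in rows, so rows that repeat a pose let the fingers close. It gives the time, the measured TCP pose, the force, the opening and the grip force at its end, in the units of the state.
- state(): the state, without advancing time (a new reading comes with each control period).
- snapshot(name): name is "scene" or "top"; returns a dict with "frame" (420x560x3 uint8, red, green, blue), "z_map" (420x560 float32, m along the optical axis (not along the pixel's ray), 0 where there is no reading), "fx", "fy", "cx", "cy" (pixels), "position" and "rotation" of the camera in the world. Camera axes: x right, y down, z forward; pixel columns grow to the right and rows downward; lengths in m; the calibration is good to about 2 mm. A picture is of the moment at which its call begins.
- close_job(): hands the job in; it is judged then, once.
The state is a dict: "time_s": time; "q": joint angles; "joint_velocities": joint speeds; "tau": joint torques, N m; "tcp_pos": TCP position; "ee_rot": TCP orientation; "force": force on the tool from outside, world axes, zero at the start; "torque": the same for the moment, N m; "finger_gap": opening from 0.0 (shut) to 1.0 (fully open); "gripper_force": force on a finger pad.
Only numpy, scipy, OpenCV 4.12 (cv2) and the standard library are available. Lean on these libraries where they do the work, as an engineer would, in place of code of your own. Each camera call takes 0.05 s, during which the arm holds its last target. There are 200 camera calls.

## Working session

There is one attempt and no reset: what is moved stays moved. The work goes in short steps, Python scripts to look and compute and a tool call to move; the robot and the scene stay as the last step left them, time stands still between calls to the robot, and variables do not carry over. Pictures are saved under pics/ and viewed, at most 10 in all, crops included, and the job is handed in when it is done.

Besides the shell and the picture viewer there is one more tool, called after ">>>" by a JSON object that holds its "method" and its "body", one argument or row to a line. play_rows: Moves the arm, as the interface text tells. Its arguments: {"type":"object","properties":{"plan":{"type":"array"}},"required":["plan"]}

```bash
mkdir -p pics; cat > h.py <<'E'
from station import *
import numpy as np, cv2
from scipy.spatial.transform import Rotation as R
def rot(c):
    r=np.array(c["rotation"],float)
    return r if r.shape==(3,3) else R.from_rotvec(r).as_matrix() if r.size==3 else R.from_quat(r).as_matrix()
def cloud(c):
    z=c["z_map"]; v,u=np.indices(z.shape)
    p=np.dstack([(u-c["cx"])/c["fx"]*z,(v-c["cy"])/c["fy"]*z,z])
    w=p@rot(c).T+np.array(c["position"]); w[z==0]=np.nan
    return w
def save(c,n): cv2.imwrite(f"pics/{n}.png",c["frame"][:,:,::-1])
E
python3 - <<'E'
from h import *
import pickle
for n in("scene","top"):
    c=snapshot(n); save(c,n+"0"); print(n,c["position"],np.round(rot(c),3).tolist(),c["fx"],(c["z_map"]==0).mean()); pickle.dump(c,open(n+".pkl","wb"))
s=state(); print(s)
E
```

```text
scene [-0.19018856 -0.77832843  0.8990619 ] [[0.691, -0.413, 0.594], [-0.723, -0.419, 0.549], [0.022, -0.808, -0.588]] 515.1523951645278 0.004047619047619047
top [ 0.49990271 -0.03428265  1.26646119] [[0.027, -0.995, 0.096], [-1.0, -0.026, 0.011], [-0.008, -0.097, -0.995]] 449.82109129269395 0.004145408163265306
{'time_s': 0.1, 'q': array([-1.15089943,  0.46939051, -0.04858171,  1.5335643 ,  0.02406855,
        1.14102103, -0.08229265]), 'joint_velocities': array([ 0.00100807, -0.00091894,  0.00106026, -0.00340658,  0.00031088,
       -0.00114985,  0.0002616 ]), 'tau': array([ 1.25306560e-03, -5.11515319e+01, -4.65426652e-02, -2.38391286e+01,
        1.08812260e-02,  4.37422015e-03, -1.65328538e-05]), 'tcp_pos': array([0.29262871, 0.60768583, 0.23035059]), 'ee_rot': array([-6.98969305e-01, -3.06247820e+00,  2.76841093e-03]), 'force': array([-0.40150193,  0.26147864,  0.58023954]), 'torque': array([-0.01202148,  0.03793288,  0.00726088]), 'gripper_force': 0.0, 'finger_gap': 0.9997274208224105}
```

View pics/top0.png

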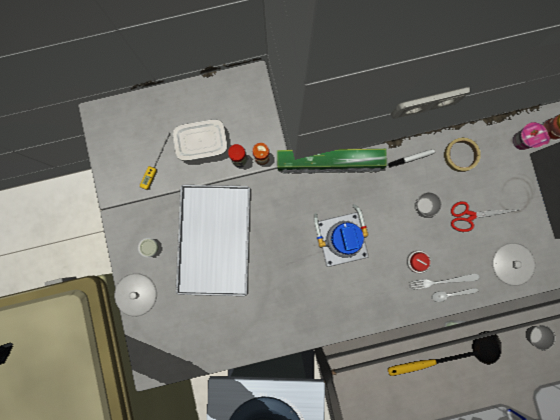

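View pics/scene0.png

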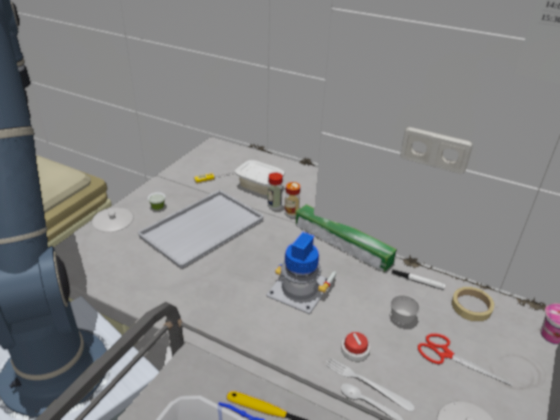

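The top view shows the cap at about (347,238), the tray at (215,240), the timer at (419,262) and the spice jars at (237,153) and (261,151). The scene view shows the cap at (302,258). Next I'll measure poses.

```bash
cat > m.py <<'E'
from h import *
import pickle
for n in("top","scene"):
    c=pickle.load(open(n+".pkl","rb")); w=cloud(c); hsv=cv2.cvtColor(c["frame"],cv2.COLOR_RGB2HSV)
    b=(hsv[...,0]>100)&(hsv[...,0]<130)&(hsv[...,1]>120)&(w[...,2]>.08)&(w[...,2]<.2)&(w[...,0]>.3)
    P=w[b]; print(n,"blue n",len(P),P.min(0),P.max(0))
    for lo,hi in((.148,.17),(.115,.13)):
        Q=P[(P[:,2]>lo)&(P[:,2]<hi)]
        if len(Q)>5:
            print(" z",lo,len(Q),Q.mean(0).round(4),"rect",cv2.minAreaRect((Q[:,:2]*1000).astype(np.float32)), "circ",cv2.minEnclosingCircle((Q[:,:2]*1000).astype(np.float32)))
    if n=="top":
        v,u=np.where(b); print(u.min(),u.max(),v.min(),v.max())
        wh=(hsv[...,1]<70)&(hsv[...,2]>150)&(w[...,2]>.105)&(w[...,2]<.15)
        wh[:v.min()]=0; wh[v.max():]=0; wh[:,:u.min()]=0; wh[:,u.max():]=0
        print("pointer",w[wh].round(4).tolist())
        x=np.hypot
        cr=c["frame"][190:290,160:400]; cv2.imwrite("pics/crop.png",cv2.resize(c["frame"][195:280,300:390],None,fx=7,fy=7,interpolation=cv2.INTER_CUBIC)[:,:,::-1])
    # tray: points with z .012-.022 near tray
    t=(w[...,2]>.012)&(w[...,2]<.024)&(w[...,1]>.12)&(w[...,1]<.48)&(w[...,0]>.3)&(w[...,0]<.72)
    num,l,st,_=cv2.connectedComponentsWithStats(t.astype(np.uint8),connectivity=8)
    k=1+np.argmax(st[1:,2]*st[1:,3]); Q=w[l==k]; print("tray rim",len(Q),cv2.minAreaRect((Q[:,:2]*1000).astype(np.float32)))
    Q=w[(np.abs(w[...,0]-.5)<.02)&(np.abs(w[...,1]-.28)<.02)]; print("floor z",np.nanmedian(Q[:,2]))
    # foot plate z .006-.014 near filter
    t=(w[...,2]>.006)&(w[...,2]<.014)&(np.abs(w[...,0]-.5)<.15)&(np.abs(w[...,1]+.02)<.12)
    Q=w[t]; print("foot",len(Q),cv2.minAreaRect((Q[:,:2]*1000).astype(np.float32)))
E
python3 m.py
```

```text
top blue n 785 [ 0.49703514 -0.2392447   0.08852879] [ 0.57614899 -0.16051918  0.16262694]
 z 0.148 305 [ 0.5375 -0.2009  0.1572] rect ((537.6224365234375, -201.5602569580078), (55.34749984741211, 32.39982986450195), 14.837779998779297) circ ((537.7994384765625, -201.03988647460938), 30.214515686035156)
 z 0.115 423 [ 0.5362 -0.1965  0.1225] rect ((537.552490234375, -199.8441619873047), (76.3209457397461, 76.9242172241211), 47.122840881347656) circ ((537.8525390625, -200.70428466796875), 39.78890609741211)
331 363 223 254
pointer [[0.5726, -0.1901, 0.1242], [0.5726, -0.1925, 0.1251], [0.57, -0.19, 0.1252], [0.5701, -0.1927, 0.1239], [0.5674, -0.1924, 0.1266], [0.5232, -0.2363, 0.1235]]
tray rim 460 ((527.1036376953125, 188.31784057617188), (305.7041320800781, 134.57730102539062), 0.06433263421058655)
floor z 0.00048501110740883924
foot 319 ((499.71636962890625, -19.3824462890625), (238.80804443359375, 297.7685546875), 89.82475280761719)
scene blue n 1032 [ 0.49234984 -0.24331419  0.08400811] [ 0.57275765 -0.16413211  0.16206986]
 z 0.148 265 [ 0.5308 -0.2036  0.1569] rect ((534.2157592773438, -201.068115234375), (61.154327392578125, 32.33293533325195), 14.027185440063477) circ ((534.7084350585938, -200.85977172851562), 33.24887466430664)
 z 0.115 382 [ 0.5232 -0.213   0.1227] rect ((528.5772094726562, -205.50662231445312), (66.53865814208984, 76.67864227294922), 44.497920989990234) circ ((532.2537841796875, -204.60409545898438), 40.535709381103516)
tray rim 400 ((524.9334716796875, 190.92642211914062), (138.5523681640625, 311.3423767089844), 89.37358093261719)
floor z 0.0021694422928731916
foot 252 ((499.38348388671875, -16.814239501953125), (235.71231079101562, 296.0947265625), 89.3841781616211)
```

View pics/crop.png

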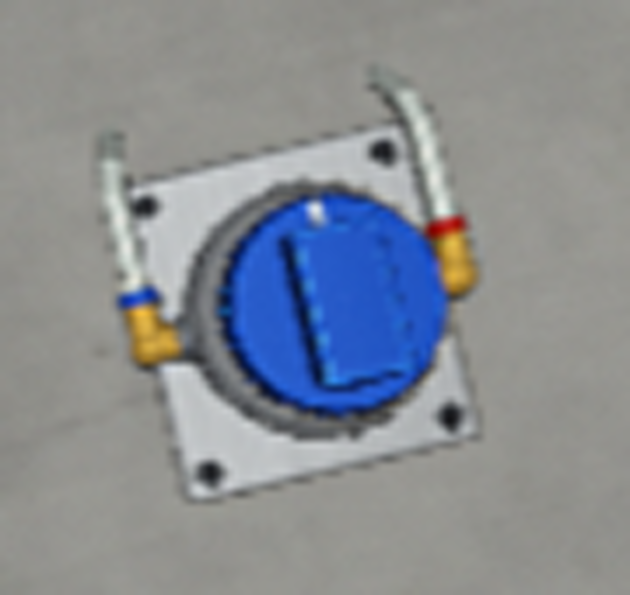

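The crop shows the pointer on the deck's far side, so the cap yaw is about 15°, with the grip along it. The tray and foot windows were misplaced, so I'll redo those and compute the first move.

```bash
cat >> h.py <<'E'
def row(p,yaw_y,s=None):
    """row to TCP p (world), tool down, tool y at yaw_y deg, from the present pose"""
    s=s or state(); R0=R.from_rotvec(s["ee_rot"]); a=np.radians(yaw_y)
    y=np.array([np.cos(a),np.sin(a),0]); z=np.array([0,0,-1.]); T=R.from_matrix(np.c_[np.cross(y,z),y,z])
    return np.r_[R0.inv().apply(np.array(p)-s["tcp_pos"])*1000,(R0.inv()*T).as_rotvec(degrees=True)].round(1).tolist()
E
python3 - <<'E'
from h import *
import pickle
for n in("top","scene"):
    c=pickle.load(open(n+".pkl","rb")); w=cloud(c); X,Y,Z=np.moveaxis(w,2,0)
    t=(Z>.011)&(Z<.026)&(Y>.0)&(Y<.3)&(X>.3)&(X<.8)
    num,l,st,_=cv2.connectedComponentsWithStats(t.astype(np.uint8),connectivity=8)
    k=1+np.argmax(st[1:,2]*st[1:,3]); Q=w[l==k]; print("tray",len(Q),cv2.minAreaRect((Q[:,:2]*1000).astype(np.float32)))
    t=(Z>.006)&(Z<.0145)&(abs(X-.53)<.1)&(abs(Y+.2)<.1)
    num,l,st,_=cv2.connectedComponentsWithStats(t.astype(np.uint8),connectivity=8)
    k=1+np.argmax(st[1:,2]*st[1:,3]); Q=w[l==k]; print("foot",len(Q),cv2.minAreaRect((Q[:,:2]*1000).astype(np.float32)))
    Q=w[(abs(X-.5)<.03)&(abs(Y-.15)<.03)]; print("tray floor",np.median(Q,0))
    Q=w[(abs(X-.6)<.03)&(abs(Y+.0)<.03)]; print("table",np.median(Q,0))
print(row([.537,-.2015,.23],-75.5), row([.537,-.2015,.128],-75.5))
E
```

```text
tray 775 ((527.1257934570312, 157.15673828125), (305.67083740234375, 195.98500061035156), 0.29487916827201843)
foot 396 ((502.9459533691406, -211.09225463867188), (59.807899475097656, 120.284912109375), 16.46147918701172)
tray floor [0.50050667 0.14900224 0.00265716]
table [ 5.99959728e-01 -5.06564037e-04  9.72353836e-04]
tray 745 ((525.1550903320312, 158.01840209960938), (310.96319580078125, 201.24671936035156), 0.3858848214149475)
foot 657 ((508.0354309082031, -206.9564208984375), (79.07495880126953, 123.973876953125), 16.391159057617188)
tray floor [0.49982116 0.14957535 0.003518  ]
table [ 0.59976754 -0.00060175  0.00157203]
[-571.3, -623.0, 1.5, -0.0, 0.1, 139.8] [-571.3, -622.8, 103.5, -0.0, 0.1, 139.8]
```

>>> {"method": "play_rows", "body": {
  "plan": [
    [[-571, -623, 1, 0, 0, 139, 1], [-571, -623, 1, 0, 0, 139, 1], [-571, -623, 1, 0, 0, 139, 1], [-571, -623, 1, 0, 0, 139, 1], [-571, -623, 1, 0, 0, 139, 1], [-571, -623, 1, 0, 0, 139, 1], [-571, -623, 1, 0, 0, 139, 1], [-571, -623, 1, 0, 0, 139, 1], [-571, -623, 1, 0, 0, 139, 1], [-571, -623, 1, 0, 0, 139, 1], [-571, -623, 1, 0, 0, 139, 1], [-571, -623, 1, 0, 0, 139, 1], [-571, -623, 1, 0, 0, 139, 1], [-571, -623, 1, 0, 0, 139, 1], [-571, -623, 1, 0, 0, 139, 1], [-571, -623, 1, 0, 0, 139, 1], [-571, -623, 1, 0, 0, 139, 1], [-571, -623, 1, 0, 0, 139, 1]]
  ]
}}

```text
time_s: 2.35
tcp_pos: [0.5371, -0.1996, 0.2303]
ee_rot: [-3.112, -0.421, -0.0]
force: [-0.1, 0.9, 0.1]
finger_gap: 0.999
gripper_force: 0.0
```

```bash
python3 - <<'E'
from h import *
c=snapshot("top"); save(c,"top1")
s=state(); print(s["q"],s["force"],s["torque"]); print(row([.537,-.2015,.128],-74.5,s))
cv2.imwrite("pics/c1.png",cv2.resize(c["frame"][170:310,250:450],None,fx=4,fy=4)[:,:,::-1])
E
```

```text
[-0.2786555   0.3583442   0.72946858  1.81447007 -0.27042973  1.07060825
 -0.75186619] [ 0.04549793 -0.00906166 -0.47357557] [-0.02749217  0.02661277 -0.01643906]
[-0.6, 1.6, 102.4, -0.0, -0.0, -0.1]
```

View pics/c1.png

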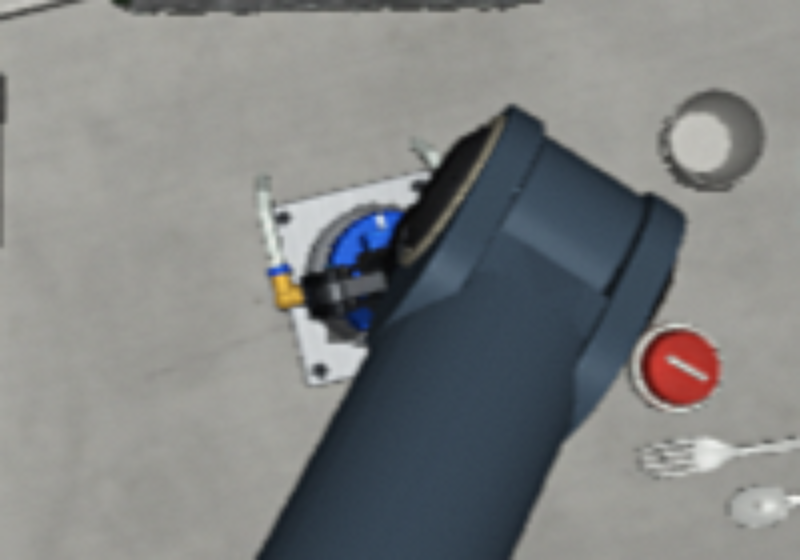

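The arm covers most of the filter. The fingers straddle the cap from roughly (330,295) in the crop, and the pose is consistent with the plan. Next: descend and close.

>>> {"method": "play_rows", "body": {
  "plan": [
    [[0, 1.6, 40, 0, 0, 0, 1], [0, 1.6, 75, 0, 0, 0, 1], [0, 1.6, 95, 0, 0, 0, 0.8], [0, 1.6, 102, 0, 0, 0, 0.6], [0, 1.6, 102, 0, 0, 0, 0.5], [0, 1.6, 102, 0, 0, 0, 0.5], [0, 1.6, 102, 0, 0, 0, 0.5]]
  ]
}}

```text
time_s: 3.28
tcp_pos: [0.5379, -0.2026, 0.1291]
ee_rot: [3.113, 0.418, 0.003]
force: [0.3, -0.8, -0.2]
finger_gap: 0.498
gripper_force: 0.0
```

>>> {"method": "play_rows", "body": {
  "plan": [
    [[0, 0, 0, 0, 0, 0, 0.3], [0, 0, 0, 0, 0, 0, 0.3], [0, 0, 0, 0, 0, 0, 0.3], [0, 0, 0, 0, 0, 0, 0.3]]
  ]
}}

```text
time_s: 3.78
tcp_pos: [0.5377, -0.2021, 0.1289]
ee_rot: [-3.113, -0.418, -0.001]
force: [-1.6, 2.0, 5.6]
finger_gap: 0.366
gripper_force: 60.0
```

```bash
python3 - <<'E'
from h import *
s=state(); print(s)
E
```

```text
{'time_s': 3.775, 'q': array([-0.20891337,  0.48145209,  0.66215057,  1.90972612, -0.3806392 ,
        0.87745203, -0.65795687]), 'joint_velocities': array([-0.00054187,  0.00190015, -0.00087964, -0.00157903,  0.0010187 ,
        0.00167179,  0.000862  ]), 'tau': array([  0.69257492, -37.88751483,   7.45337024, -17.92369902,
         0.19299149,  -0.63549958,   0.06258704]), 'tcp_pos': array([ 0.53768704, -0.2020907 ,  0.12893935]), 'ee_rot': array([-3.11288472e+00, -4.17800258e-01, -1.22822872e-03]), 'force': array([-1.63874656,  2.04946361,  5.64746168]), 'torque': array([ 0.44993355,  0.28140704, -0.03943814]), 'gripper_force': 59.96689796447754, 'finger_gap': 0.366249663040797}
```

>>> {"method": "play_rows", "body": {
  "plan": [
    [[0, 0, 0.5, 0, 0, 0, 0.3], [0, 0, 1, 0, 0, 0, 0.3], [0, 0, 1.5, 0, 0, 0, 0.3], [0, 0, 1.5, 0, 0, 0, 0.3]]
  ]
}}

```text
time_s: 4.28
tcp_pos: [0.5377, -0.2021, 0.1275]
ee_rot: [-3.113, -0.418, -0.001]
force: [-1.6, 2.7, 6.5]
finger_gap: 0.368
gripper_force: 60.1
```

>>> {"method": "play_rows", "body": {
  "plan": [
    [[0, 0, 0.5, 0, 0, 0, 0.3], [0, 0, 1, 0, 0, 0, 0.3], [0, 0, 1.5, 0, 0, 0, 0.3], [0, 0, 1.5, 0, 0, 0, 0.3]]
  ]
}}

```text
time_s: 4.78
tcp_pos: [0.5377, -0.2021, 0.1261]
ee_rot: [-3.113, -0.418, -0.001]
force: [-0.8, 1.5, 7.0]
finger_gap: 0.367
gripper_force: 60.1
```

>>> {"method": "play_rows", "body": {
  "plan": [
    [[0, 0, 0.4, 0, 0, 0, 0.3], [0, 0, 0.7, 0, 0, 0, 0.3], [0, 0, 0.7, 0, 0, 0, 0.3]]
  ]
}}

```text
time_s: 5.15
tcp_pos: [0.5377, -0.2021, 0.1255]
ee_rot: [-3.113, -0.418, -0.001]
force: [-1.7, 2.2, 7.6]
finger_gap: 0.363
gripper_force: 60.1
```

>>> {"method": "play_rows", "body": {
  "plan": [
    [[0, 0, 0.4, 0, 0, 0, 0.3], [0, 0, 0.7, 0, 0, 0, 0.3], [0, 0, 0.7, 0, 0, 0, 0.3]]
  ]
}}

```text
time_s: 5.52
tcp_pos: [0.5377, -0.2021, 0.1248]
ee_rot: [-3.113, -0.418, -0.002]
force: [-1.6, 2.4, 7.2]
finger_gap: 0.365
gripper_force: 60.2
```

>>> {"method": "play_rows", "body": {
  "plan": [
    [[0, 0, 0.4, 0, 0, 0, 0.3], [0, 0, 0.8, 0, 0, 0, 0.3], [0, 0, 0.8, 0, 0, 0, 0.3]]
  ]
}}

```text
time_s: 5.9
tcp_pos: [0.5377, -0.2021, 0.1241]
ee_rot: [-3.113, -0.418, -0.002]
force: [-2.1, 2.1, 8.5]
finger_gap: 0.364
gripper_force: 60.2
```

>>> {"method": "play_rows", "body": {
  "plan": [
    [[0, 0, 0.4, 0, 0, 0, 0.3], [0, 0, 0.7, 0, 0, 0, 0.3], [0, 0, 0.7, 0, 0, 0, 0.3]]
  ]
}}

```text
time_s: 6.28
tcp_pos: [0.5377, -0.2021, 0.1234]
ee_rot: [-3.113, -0.418, -0.002]
force: [-2.5, 1.8, 8.0]
finger_gap: 0.363
gripper_force: 60.2
```

>>> {"method": "play_rows", "body": {
  "plan": [
    [[0, 0, 0.4, 0, 0, 0, 0.3], [0, 0, 0.8, 0, 0, 0, 0.3], [0, 0, 0.8, 0, 0, 0, 0.3]]
  ]
}}

```text
time_s: 6.65
tcp_pos: [0.5378, -0.2021, 0.1226]
ee_rot: [-3.113, -0.418, -0.002]
force: [-2.6, 1.5, 7.2]
finger_gap: 0.361
gripper_force: 60.2
```

>>> {"method": "play_rows", "body": {
  "plan": [
    [[0, 0, 0.4, 0, 0, 0, 0.3], [0, 0, 0.7, 0, 0, 0, 0.3], [0, 0, 0.7, 0, 0, 0, 0.3]]
  ]
}}

```text
time_s: 7.02
tcp_pos: [0.5377, -0.2021, 0.122]
ee_rot: [-3.113, -0.418, -0.002]
force: [-2.7, 2.4, 9.1]
finger_gap: 0.362
gripper_force: 60.3
```

>>> {"method": "play_rows", "body": {
  "plan": [
    [[0, 0, 0.4, 0, 0, 0, 0.3], [0, 0, 0.8, 0, 0, 0, 0.3], [0, 0, 0.8, 0, 0, 0, 0.3]]
  ]
}}

```text
time_s: 7.4
tcp_pos: [0.5378, -0.2021, 0.1212]
ee_rot: [-3.113, -0.418, -0.002]
force: [-1.6, 2.6, 8.9]
finger_gap: 0.365
gripper_force: 60.3
```

>>> {"method": "play_rows", "body": {
  "plan": [
    [[0, 0, 0.4, 0, 0, 0, 0.3], [0, 0, 0.7, 0, 0, 0, 0.3], [0, 0, 0.7, 0, 0, 0, 0.3]]
  ]
}}

```text
time_s: 7.78
tcp_pos: [0.5377, -0.2022, 0.1205]
ee_rot: [-3.113, -0.418, -0.002]
force: [-3.0, 2.6, 9.0]
finger_gap: 0.366
gripper_force: 60.3
```

>>> {"method": "play_rows", "body": {
  "plan": [
    [[0, 0, 0.4, 0, 0, 0, 0.3], [0, 0, 0.8, 0, 0, 0, 0.3], [0, 0, 0.8, 0, 0, 0, 0.3]]
  ]
}}

```text
time_s: 8.15
tcp_pos: [0.5378, -0.2021, 0.1198]
ee_rot: [-3.113, -0.418, -0.002]
force: [-1.8, 2.7, 10.0]
finger_gap: 0.366
gripper_force: 60.3
```

>>> {"method": "play_rows", "body": {
  "plan": [
    [[0, 0, 0.4, 0, 0, 0, 0.3], [0, 0, 0.7, 0, 0, 0, 0.3], [0, 0, 0.7, 0, 0, 0, 0.3]]
  ]
}}

```text
time_s: 8.52
tcp_pos: [0.5378, -0.2022, 0.1191]
ee_rot: [-3.113, -0.418, -0.002]
force: [-2.4, 3.2, 9.1]
finger_gap: 0.363
gripper_force: 60.3
```

>>> {"method": "play_rows", "body": {
  "plan": [
    [[0, 0, 0.4, 0, 0, 0, 0.3], [0, 0, 0.8, 0, 0, 0, 0.3], [0, 0, 0.8, 0, 0, 0, 0.3]]
  ]
}}

```text
time_s: 8.9
tcp_pos: [0.5378, -0.2022, 0.1183]
ee_rot: [-3.113, -0.418, -0.002]
force: [-2.4, 3.1, 10.5]
finger_gap: 0.364
gripper_force: 60.4
```

>>> {"method": "play_rows", "body": {
  "plan": [
    [[0, 0, 0.4, 0, 0, 0, 0.3], [0, 0, 0.7, 0, 0, 0, 0.3], [0, 0, 0.7, 0, 0, 0, 0.3]]
  ]
}}

```text
time_s: 9.28
tcp_pos: [0.5378, -0.2022, 0.1177]
ee_rot: [-3.113, -0.418, -0.002]
force: [-2.0, 3.1, 10.2]
finger_gap: 0.361
gripper_force: 60.4
```

>>> {"method": "play_rows", "body": {
  "plan": [
    [[0, 0, 0.4, 0, 0, 0, 0.3], [0, 0, 0.8, 0, 0, 0, 0.3], [0, 0, 0.8, 0, 0, 0, 0.3]]
  ]
}}

```text
time_s: 9.65
tcp_pos: [0.5378, -0.2022, 0.1169]
ee_rot: [-3.113, -0.418, -0.002]
force: [-3.3, 2.7, 10.0]
finger_gap: 0.364
gripper_force: 60.4
```

>>> {"method": "play_rows", "body": {
  "plan": [
    [[0, 0, 0.4, 0, 0, 0, 0.3], [0, 0, 0.7, 0, 0, 0, 0.3], [0, 0, 0.7, 0, 0, 0, 0.3]]
  ]
}}

```text
time_s: 10.02
tcp_pos: [0.5378, -0.2022, 0.1162]
ee_rot: [-3.112, -0.418, -0.002]
force: [-3.3, 3.0, 9.8]
finger_gap: 0.366
gripper_force: 60.4
```

>>> {"method": "play_rows", "body": {
  "plan": [
    [[0, 0, 0.4, 0, 0, 0, 0.3], [0, 0, 0.8, 0, 0, 0, 0.3], [0, 0, 0.8, 0, 0, 0, 0.3]]
  ]
}}

```text
time_s: 10.4
tcp_pos: [0.5378, -0.2022, 0.1156]
ee_rot: [-3.112, -0.418, -0.002]
force: [-2.6, 3.2, 11.3]
finger_gap: 0.366
gripper_force: 60.9
```

>>> {"method": "play_rows", "body": {
  "plan": [
    [[0, 0, 0.3, 0, 0, 0, 0.3], [0, 0, 0.5, 0, 0, 0, 0.3], [0, 0, 0.5, 0, 0, 0, 0.3]]
  ]
}}

```text
time_s: 10.78
tcp_pos: [0.5378, -0.2022, 0.1155]
ee_rot: [-3.112, -0.418, -0.002]
force: [-3.9, 3.5, 14.9]
finger_gap: 0.358
gripper_force: 61.2
```

The bottom is felt at TCP z ≈ 0.1155, where the force rises off the spring line. I'll back off 0.7 mm and start the twist gently.

>>> {"method": "play_rows", "body": {
  "plan": [
    [[0, 0, -0.7, 0, 0, 0, 0.3], [0, 0, -0.7, 0, 0, -3, 0.3], [0, 0, -0.7, 0, 0, -6, 0.3], [0, 0, -0.7, 0, 0, -9, 0.3], [0, 0, -0.7, 0, 0, -10, 0.3]]
  ]
}}

```text
time_s: 11.4
tcp_pos: [0.5386, -0.2024, 0.116]
ee_rot: [-3.065, -0.688, -0.005]
force: [-0.8, 2.0, 9.9]
finger_gap: 0.369
gripper_force: 60.7
```

```bash
python3 - <<'E'
from h import *
s=state(); print(s["tcp_pos"],s["ee_rot"],s["force"],s["torque"],s["finger_gap"]); print(row(s["tcp_pos"],-74.5,s))
E
```

```text
[ 0.53864366 -0.20240241  0.11602598] [-3.06520116 -0.68759927 -0.00485767] [-0.84869384  1.9603496   9.93240138] [ 0.55060024  0.38828177 -0.2036766 ] 0.3694792368717222
[0.0, 0.0, 0.0, 0.0, -0.2, 9.8]
```

>>> {"method": "play_rows", "body": {
  "plan": [
    [[0, 0, 0, 0, 0, -4, 0.3], [0, 0, 0, 0, 0, -8, 0.3], [0, 0, 0, 0, 0, -12, 0.3], [0, 0, 0, 0, 0, -16, 0.3], [0, 0, 0, 0, 0, -20, 0.3], [0, 0, 0, 0, 0, -20, 0.3]]
  ]
}}

```text
time_s: 12.15
tcp_pos: [0.5388, -0.2025, 0.1161]
ee_rot: [2.898, 1.211, 0.005]
force: [-0.8, 3.0, 11.3]
finger_gap: 0.364
gripper_force: 60.6
```

```bash
python3 - <<'E'
from h import *
s=state(); print(s["tcp_pos"],s["ee_rot"],s["force"],s["torque"],s["finger_gap"]); print(row(s["tcp_pos"],-74.5,s))
E
```

```text
[ 0.53877338 -0.20248573  0.11613752] [2.89795398 1.21078045 0.00479584] [-0.76685886  2.98075984 11.30810547] [0.5144452  0.42833132 0.18350636] 0.36403699693299524
[0.0, 0.0, 0.0, 0.1, -0.2, 29.9]
```

>>> {"method": "play_rows", "body": {
  "plan": [
    [[0, 0, 0, 0, 0, -4, 0.3], [0, 0, 0, 0, 0, -8, 0.3], [0, 0, 0, 0, 0, -12, 0.3], [0, 0, 0, 0, 0, -16, 0.3], [0, 0, 0, 0, 0, -20, 0.3], [0, 0, 0, 0, 0, -20, 0.3]]
  ]
}}

```text
time_s: 12.9
tcp_pos: [0.539, -0.2026, 0.1163]
ee_rot: [2.643, 1.695, 0.005]
force: [0.1, 0.4, 10.1]
finger_gap: 0.367
gripper_force: 60.6
```

```bash
python3 - <<'E'
from h import *
s=state(); print(s["tcp_pos"],s["ee_rot"],s["force"],s["torque"],s["finger_gap"],s["q"]); print(row(s["tcp_pos"],-74.5,s))
E
```

```text
[ 0.53900594 -0.20262512  0.11628143] [2.6428983  1.69469647 0.00489963] [ 0.10569888  0.39530348 10.12207756] [0.46637175 0.41752116 0.17419877] 0.36726266016876535 [-0.03449293  0.45555062  0.42187411  1.90909664 -0.24967247  0.82433018
  0.08901992]
[0.0, 0.0, 0.0, 0.1, -0.2, 49.8]
```

>>> {"method": "play_rows", "body": {
  "plan": [
    [[0, 0, -3, 0, 0, 0, 0.3], [0, 0, -6, 0, 0, 0, 0.3], [0, 0, -9, 0, 0, 0, 0.3], [0, 0, -12, 0, 0, 0, 0.3], [0, 0, -12, 0, 0, 0, 0.3]]
  ]
}}

```text
time_s: 13.52
tcp_pos: [0.539, -0.2026, 0.1278]
ee_rot: [2.643, 1.694, 0.004]
force: [0.2, 0.1, 6.1]
finger_gap: 0.363
gripper_force: 59.9
```

>>> {"method": "play_rows", "body": {
  "plan": [
    [[0, 0, -2, 0, 0, 0, 0.3], [0, 0, -4, 0, 0, 0, 0.3], [0, 0, -6, 0, 0, 0, 0.3], [0, 0, -6, 0, 0, 0, 0.3]]
  ]
}}

```text
time_s: 14.02
tcp_pos: [0.5367, -0.2024, 0.1317]
ee_rot: [-2.645, -1.694, 0.002]
force: [-0.7, 0.7, -0.8]
finger_gap: 0.368
gripper_force: 59.3
```

>>> {"method": "play_rows", "body": {
  "plan": [
    [[0, 0, -3, 0, 0, 0, 0.3], [0, 0, -6, 0, 0, 0, 0.3], [0, 0, -9, 0, 0, 0, 0.3], [0, 0, -9, 0, 0, 0, 0.3]]
  ]
}}

```text
time_s: 14.52
tcp_pos: [0.5376, -0.2025, 0.1416]
ee_rot: [2.645, 1.694, 0.001]
force: [-0.8, 0.5, -1.0]
finger_gap: 0.364
gripper_force: 59.4
```

```bash
python3 - <<'E'
from h import *
c=snapshot("scene"); save(c,"s2"); s=state(); print(s["tcp_pos"],s["force"],s["torque"])
cv2.imwrite("pics/c2.png",cv2.resize(c["frame"][180:340,180:400],None,fx=3,fy=3)[:,:,::-1])
E
```

```text
[ 0.53748103 -0.20240279  0.14144296] [-0.61426197  0.61898747 -0.8634493 ] [ 0.04434642 -0.02768034 -0.00429081]
```

View pics/c2.png

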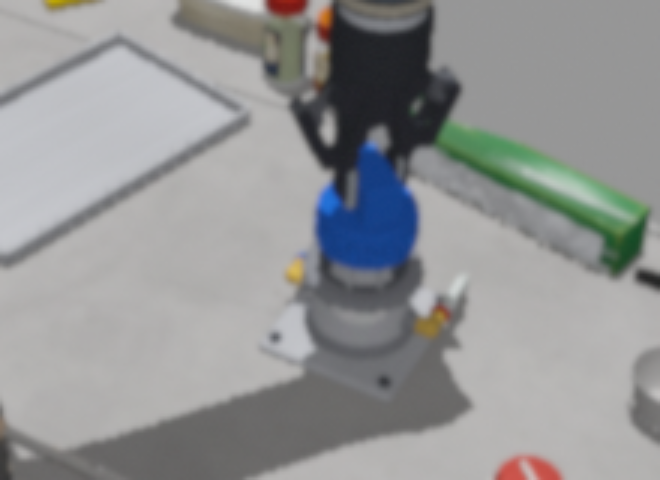

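The cap is clear of the collar, with the steel neck visible below it at (365,270) in the crop. Next I'll lift it and carry it to the tray.

>>> {"method": "play_rows", "body": {
  "plan": [
    [[0, 0, -15, 0, 0, 0, 0.3], [0, 0, -30, 0, 0, 0, 0.3], [0, 0, -50, 0, 0, 0, 0.3], [0, 0, -70, 0, 0, 0, 0.3], [0, 0, -85, 0, 0, 0, 0.3], [0, 0, -90, 0, 0, 0, 0.3], [0, 0, -90, 0, 0, 0, 0.3]]
  ]
}}

```text
time_s: 15.45
tcp_pos: [0.5374, -0.2023, 0.2314]
ee_rot: [-2.645, -1.695, -0.0]
force: [-0.9, 0.1, -0.7]
finger_gap: 0.367
gripper_force: 59.5
```

```bash
python3 - <<'E'
from h import *
s=state(); print(s["force"],s["torque"]); print(row([.465,.150,.23],15,s))
E
```

```text
[-0.91260631  0.14954771 -0.67350748] [-0.00852743  0.01366182  0.01930449]
[289.8, -213.0, 1.5, 0.0, -0.0, -39.7]
```

>>> {"method": "play_rows", "body": {
  "plan": [
    [[29, -21, 0, 0, 0, -4, 0.3], [72, -53, 0, 0, 0, -10, 0.3], [116, -85, 0, 0, 0, -16, 0.3], [160, -117, 0, 0, 0, -22, 0.3], [203, -149, 0, 0, 0, -28, 0.3], [246, -181, 0, 0, 0, -34, 0.3], [275, -202, 0, 0, 0, -38, 0.3], [290, -213, 0, 0, 0, -40, 0.3], [290, -213, 0, 0, 0, -40, 0.3], [290, -213, 40, 0, 0, -40, 0.3], [290, -213, 90, 0, 0, -40, 0.3], [290, -213, 130, 0, 0, -40, 0.3], [290, -213, 155, 0, 0, -40, 0.3], [290, -213, 165, 0, 0, -40, 0.3], [290, -213, 165, 0, 0, -40, 0.3]]
  ]
}}

```text
time_s: 17.32
tcp_pos: [0.4656, 0.1488, 0.0662]
ee_rot: [1.909, 2.495, -0.001]
force: [0.3, 0.4, -0.6]
finger_gap: 0.367
gripper_force: 59.7
```

```bash
python3 - <<'E'
from h import *
c=snapshot("scene"); s=state(); print(s["tcp_pos"],s["force"],s["torque"])
cv2.imwrite("pics/c3.png",cv2.resize(c["frame"][130:330,80:340],None,fx=3,fy=3)[:,:,::-1])
w=cloud(c); hsv=cv2.cvtColor(c["frame"],cv2.COLOR_RGB2HSV)
b=(hsv[...,0]>100)&(hsv[...,0]<130)&(hsv[...,1]>120)&(abs(w[...,0]-.46)<.07)&(abs(w[...,1]-.15)<.07)
P=w[b]; print(P.min(0),P.max(0)); print(np.percentile(P[:,2],[1,2,5,50,95]))
E
```

```text
[0.46597857 0.14938864 0.06685363] [ 0.75716582  0.04301695 -0.36043568] [ 0.01895873 -0.03161508  0.02624777]
[0.41565353 0.10536639 0.02716497] [0.4938532  0.18020284 0.13330747]
[0.02911085 0.03073291 0.03333279 0.06062359 0.09718102]
```

View pics/c3.png

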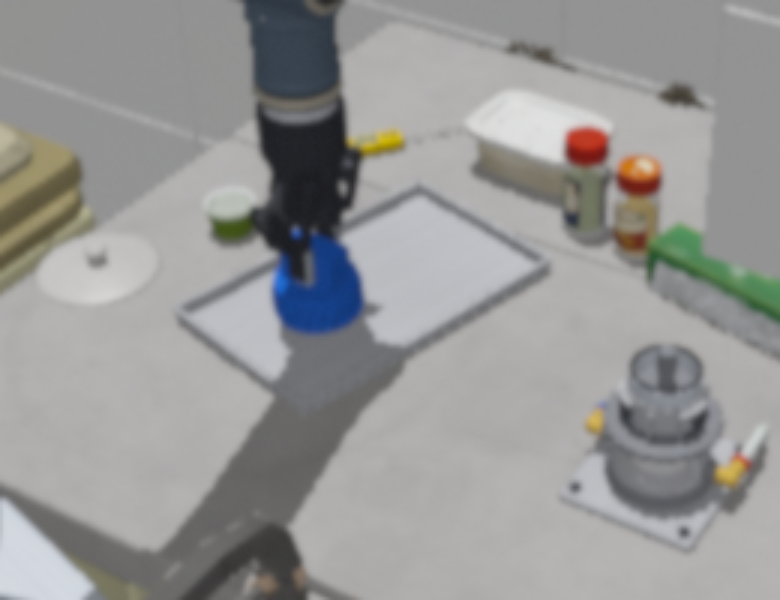

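The cap is held upright over the tray at (318,290), about 24 mm above the floor. The filter at (660,400) is open, with the sleeve raised. Next: set the cap down.

>>> {"method": "play_rows", "body": {
  "plan": [
    [[0, 0, 8, 0, 0, 0, 0.3], [0, 0, 15, 0, 0, 0, 0.3], [0, 0, 19, 0, 0, 0, 0.3], [0, 0, 21, 0, 0, 0, 0.3], [0, 0, 21, 0, 0, 0, 0.3]]
  ]
}}

```text
time_s: 18.0
tcp_pos: [0.4651, 0.1501, 0.0452]
ee_rot: [-1.906, -2.497, 0.0]
force: [0.7, 0.0, -1.6]
finger_gap: 0.365
gripper_force: 59.7
```

>>> {"method": "play_rows", "body": {
  "plan": [
    [[0, 0, 0.5, 0, 0, 0, 0.3], [0, 0, 1, 0, 0, 0, 0.3], [0, 0, 1, 0, 0, 0, 0.3]]
  ]
}}

```text
time_s: 18.38
tcp_pos: [0.4652, 0.1501, 0.0443]
ee_rot: [-1.906, -2.497, -0.0]
force: [0.2, -0.0, -1.3]
finger_gap: 0.366
gripper_force: 59.7
```

>>> {"method": "play_rows", "body": {
  "plan": [
    [[0, 0, 0.5, 0, 0, 0, 0.3], [0, 0, 0.8, 0, 0, 0, 0.3], [0, 0, 0.8, 0, 0, 0, 0.3]]
  ]
}}

```text
time_s: 18.75
tcp_pos: [0.4653, 0.1501, 0.0441]
ee_rot: [-1.906, -2.497, -0.0]
force: [-1.7, -1.1, 5.4]
finger_gap: 0.361
gripper_force: 60.7
```

Contact felt. Now release and rise.

>>> {"method": "play_rows", "body": {
  "plan": [
    [[0, 0, -0.3, 0, 0, 0, 0.45], [0, 0, -0.3, 0, 0, 0, 0.6], [0, 0, -0.3, 0, 0, 0, 0.75], [0, 0, -0.3, 0, 0, 0, 0.75], [0, 0, -15, 0, 0, 0, 0.75], [0, 0, -50, 0, 0, 0, 0.75], [0, 0, -110, 0, 0, 0, 0.7], [0, 0, -160, 0, 0, 0, 0.7], [0, 0, -175, 0, 0, 0, 0.7], [0, 0, -175, 0, 0, 0, 0.7]]
  ]
}}

```text
time_s: 20.0
tcp_pos: [0.4655, 0.1502, 0.2197]
ee_rot: [1.906, 2.496, 0.004]
force: [-0.0, 0.7, -0.5]
finger_gap: 0.705
gripper_force: 0.0
```

```bash
python3 - <<'E'
from h import *
s=state(); print(s["tcp_pos"],s["q"])
c=snapshot("top"); t=snapshot("scene")
for n,k in(("top",c),("scene",t)):
    w=cloud(k); X,Y,Z=np.moveaxis(w,2,0); hsv=cv2.cvtColor(k["frame"],cv2.COLOR_RGB2HSV)
    b=(hsv[...,0]>100)&(hsv[...,0]<130)&(hsv[...,1]>120)&(abs(X-.465)<.08)&(abs(Y-.15)<.08); P=w[b]
    print(n,"cap",len(P),P.min(0),P.max(0))
    m=(np.hypot(X-.537,Y+.2015)<.045)&(Z>.08)&(Z<.2); P=w[m]; print("filter",len(P))
    for lo,hi in((.127,.15),(.115,.1265)):
        Q=P[(P[:,2]>lo)&(P[:,2]<hi)]
        if len(Q)>2: print(lo,len(Q),Q.mean(0).round(4),Q.min(0).round(4),Q.max(0).round(4),cv2.minEnclosingCircle((Q[:,:2]*1000).astype(np.float32)))
im=np.hstack([cv2.resize(c["frame"][200:275,305:385],(400,375)),cv2.resize(t["frame"][200:300,250:350],(375,375))])
cv2.imwrite("pics/c4.png",im[:,:,::-1])
E
```

```text
[0.46546323 0.15021239 0.21966033] [-0.5481521   0.17310572  0.1704268   1.9870541  -0.03556602  0.98163383
 -0.09369698]
top cap 584 [ 0.41274989  0.08900626 -0.00139914] [0.52056584 0.18648525 0.55065989]
filter 540
0.127 34 [ 0.5379 -0.2009  0.1365] [ 0.5319 -0.2092  0.1289] [ 0.5447 -0.1937  0.1418] ((538.1276245117188, -201.51673889160156), 7.887857913970947)
0.115 78 [ 0.5381 -0.2019  0.1201] [ 0.5095 -0.2292  0.1154] [ 0.5656 -0.173   0.1258] ((537.5719604492188, -201.30381774902344), 28.81036376953125)
scene cap 751 [0.42088904 0.10723651 0.00394215] [0.4986026  0.18226241 0.07761662]
filter 723
0.127 48 [ 0.5334 -0.2015  0.1349] [ 0.5265 -0.2088  0.1272] [ 0.545  -0.1931  0.14  ] ((535.7422485351562, -201.44302368164062), 9.265719413757324)
0.115 144 [ 0.531  -0.2028  0.1194] [ 0.5056 -0.2293  0.115 ] [ 0.5657 -0.1724  0.1261] ((536.1068115234375, -201.8343048095703), 31.123863220214844)
```

View pics/c4.png

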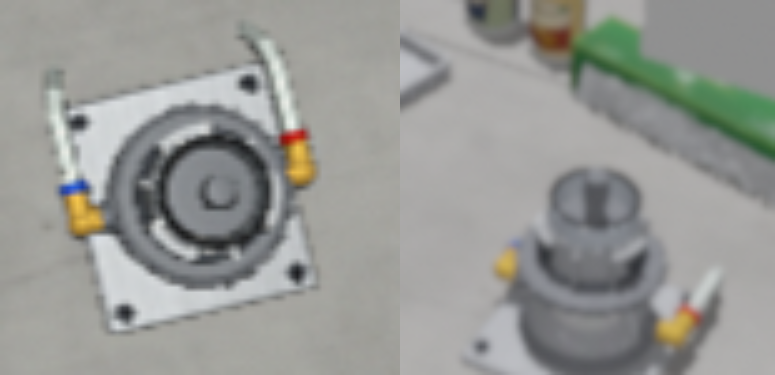

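The sleeve and knob stand clear, with the knob at (218,190) in the left crop, i.e. world (0.5375, -0.2015) with its top at about 0.139. The cap stands in the tray. Next I'll move over the knob.

```bash
python3 - <<'E'
from h import *
print(row([.5375,-.2015,.20],-20))
E
```

```text
[-358.2, -21.8, 17.5, -0.1, 0.1, 35.3]
```

>>> {"method": "play_rows", "body": {
  "plan": [
    [[-358, -22, 0, 0, 0, 35, 0.6], [-358, -22, 0, 0, 0, 35, 0.6], [-358, -22, 0, 0, 0, 35, 0.6], [-358, -22, 0, 0, 0, 35, 0.6], [-358, -22, 0, 0, 0, 35, 0.6], [-358, -22, 0, 0, 0, 35, 0.6], [-358, -22, 0, 0, 0, 35, 0.6], [-358, -22, 20, 0, 0, 35, 0.6], [-358, -22, 40, 0, 0, 35, 0.6], [-358, -22, 40, 0, 0, 35, 0.6], [-358, -22, 40, 0, 0, 35, 0.6]]
  ]
}}

```text
time_s: 21.48
tcp_pos: [0.5384, -0.2003, 0.1783]
ee_rot: [-2.567, -1.809, 0.001]
force: [0.8, -0.5, -0.8]
finger_gap: 0.601
gripper_force: 0.0
```

```bash
python3 - <<'E'
from h import *
print(row([.5375,-.2015,.123],-20))
E
```

```text
[-1.4, -0.4, 55.3, -0.0, -0.0, 0.3]
```

>>> {"method": "play_rows", "body": {
  "plan": [
    [[0, 0, 20, 0, 0, 0, 0.6], [0, 0, 40, 0, 0, 0, 0.6], [0, 0, 50, 0, 0, 0, 0.6], [0, 0, 55, 0, 0, 0, 0.5], [0, 0, 56, 0, 0, 0, 0.4], [0, 0, 56, 0, 0, 0, 0.4], [0, 0, 56, 0, 0, 0, 0.4]]
  ]
}}

```text
time_s: 22.35
tcp_pos: [0.5386, -0.2012, 0.123]
ee_rot: [2.568, 1.808, 0.001]
force: [-0.5, 0.9, 0.2]
finger_gap: 0.401
gripper_force: 0.0
```

>>> {"method": "play_rows", "body": {
  "plan": [
    [[0, 0, 0, 0, 0, 0, 0.25], [0, 0, 0, 0, 0, 0, 0.1], [0, 0, 0, 0, 0, 0, 0.1], [0, 0, 0, 0, 0, 0, 0.1], [0, 0, 0, 0, 0, 0, 0.1]]
  ]
}}

```text
time_s: 22.98
tcp_pos: [0.5385, -0.2011, 0.1229]
ee_rot: [2.569, 1.808, 0.001]
force: [-1.1, 0.5, 5.3]
finger_gap: 0.155
gripper_force: 58.7
```

>>> {"method": "play_rows", "body": {
  "plan": [
    [[0, 0, -4, 0, 0, 0, 0.1], [0, 0, -10, 0, 0, 0, 0.1], [0, 0, -18, 0, 0, 0, 0.1], [0, 0, -25, 0, 0, 0, 0.1], [0, 0, -25, 0, 0, 0, 0.1]]
  ]
}}

```text
time_s: 23.6
tcp_pos: [0.5388, -0.2012, 0.1483]
ee_rot: [2.568, 1.808, 0.002]
force: [-0.9, 0.1, -1.8]
finger_gap: 0.159
gripper_force: 58.5
```

```bash
python3 - <<'E'
from h import *
t=snapshot("scene"); s=state(); print(s["tcp_pos"],s["force"],s["torque"],s["finger_gap"],s["gripper_force"])
cv2.imwrite("pics/c5.png",cv2.resize(t["frame"][180:320,230:370],(560,560))[:,:,::-1])
E
```

```text
[ 0.53851122 -0.20105436  0.14783398] [ 0.37830474 -0.20083882 -0.94693762] [-0.00080485 -0.00697661 -0.03297328] 0.1530248988504203 58.53795647621155
```

View pics/c5.png

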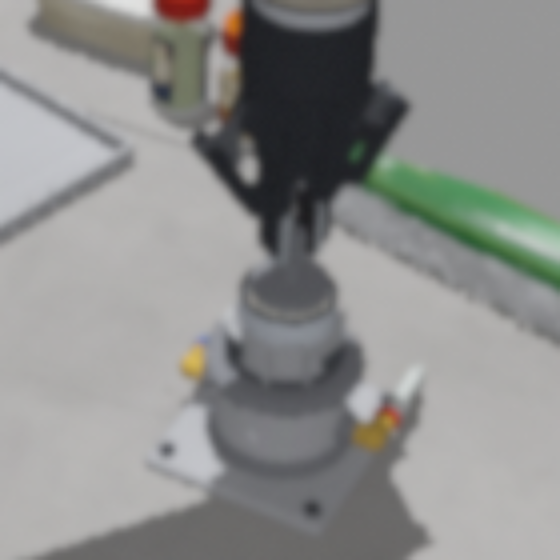

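The white cartridge body is rising out of the sleeve at (290,290) in the crop, held by the knob. Next I'll lift it fully and carry it.

>>> {"method": "play_rows", "body": {
  "plan": [
    [[0, 0, -15, 0, 0, 0, 0.1], [0, 0, -35, 0, 0, 0, 0.1], [0, 0, -55, 0, 0, 0, 0.1], [0, 0, -75, 0, 0, 0, 0.1], [0, 0, -92, 0, 0, 0, 0.1], [0, 0, -100, 0, 0, 0, 0.1], [0, 0, -100, 0, 0, 0, 0.1]]
  ]
}}

```text
time_s: 24.52
tcp_pos: [0.5385, -0.2011, 0.2479]
ee_rot: [2.569, 1.808, 0.001]
force: [-1.7, 1.3, -1.4]
finger_gap: 0.157
gripper_force: 58.6
```

```bash
python3 - <<'E'
from h import *
s=state(); print(row([.60,.155,.248],15,s), s["finger_gap"])
E
```

```text
[356.0, -62.2, -0.0, 0.0, -0.0, -34.7] 0.15739431001476978
```

>>> {"method": "play_rows", "body": {
  "plan": [
    [[14, -2, 0, 0, 0, -1, 0.1], [43, -7, 0, 0, 0, -4, 0.1], [85, -15, 0, 0, 0, -8, 0.1], [134, -23, 0, 0, 0, -13, 0.1], [183, -32, 0, 0, 0, -18, 0.1], [232, -40, 0, 0, 0, -23, 0.1], [280, -49, 0, 0, 0, -27, 0.1], [318, -56, 0, 0, 0, -31, 0.1], [343, -60, 0, 0, 0, -33, 0.1], [356, -62, 0, 0, 0, -35, 0.1], [356, -62, 0, 0, 0, -35, 0.1], [356, -62, 0, 0, 0, -35, 0.1], [356, -62, 15, 0, 0, -35, 0.1], [356, -62, 40, 0, 0, -35, 0.1], [356, -62, 70, 0, 0, -35, 0.1], [356, -62, 95, 0, 0, -35, 0.1], [356, -62, 115, 0, 0, -35, 0.1], [356, -62, 122, 0, 0, -35, 0.1], [356, -62, 122, 0, 0, -35, 0.1], [356, -62, 122, 0, 0, -35, 0.1]]
  ]
}}

```text
time_s: 27.02
tcp_pos: [0.6007, 0.1549, 0.1264]
ee_rot: [1.906, 2.496, 0.002]
force: [-1.1, 0.3, -1.5]
finger_gap: 0.155
gripper_force: 58.7
```

```bash
python3 - <<'E'
from h import *
t=snapshot("scene"); s=state(); print(s["tcp_pos"],s["force"],s["finger_gap"])
w=cloud(t); X,Y,Z=np.moveaxis(w,2,0)
m=(np.hypot(X-.6,Y-.155)<.03)&(Z>.008)&(Z<.09); P=w[m]; print(np.percentile(P[:,2],[0,1,2,5,50,95]))
cv2.imwrite("pics/c6.png",cv2.resize(t["frame"][120:300,90:330],(720,540))[:,:,::-1])
E
```

```text
[0.6006882  0.15505604 0.12647656] [ 0.2998527   0.45489431 -1.62017215] 0.1579394533927746
[0.0214161  0.02502297 0.02558233 0.02659752 0.05853165 0.08736528]
```

View pics/c6.png

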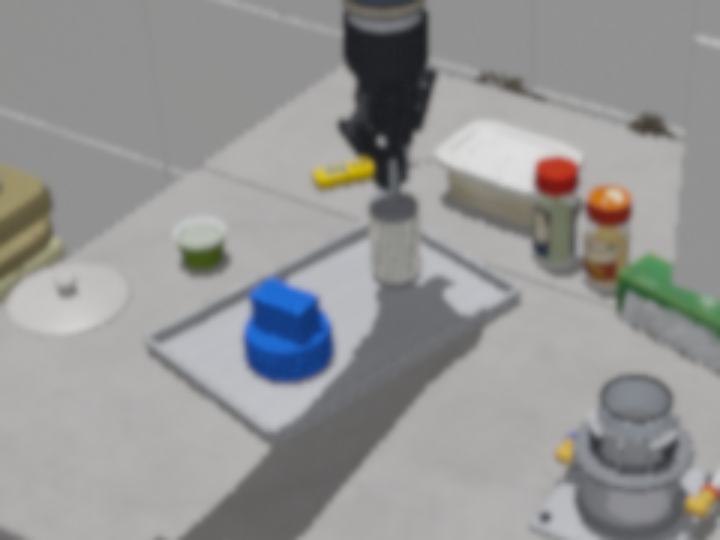

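The cap stands upright in the tray at (288,335). The cartridge hangs upright at (396,245), about 21 mm above the floor. Next I'll lower it.

>>> {"method": "play_rows", "body": {
  "plan": [
    [[0, 0, 6, 0, 0, 0, 0.1], [0, 0, 12, 0, 0, 0, 0.1], [0, 0, 16, 0, 0, 0, 0.1], [0, 0, 18, 0, 0, 0, 0.1], [0, 0, 18, 0, 0, 0, 0.1]]
  ]
}}

```text
time_s: 27.7
tcp_pos: [0.6, 0.155, 0.1073]
ee_rot: [-1.906, -2.497, 0.0]
force: [-0.1, -0.4, -1.8]
finger_gap: 0.154
gripper_force: 58.7
```

>>> {"method": "play_rows", "body": {
  "plan": [
    [[0, 0, 0.5, 0, 0, 0, 0.1], [0, 0, 1, 0, 0, 0, 0.1], [0, 0, 1, 0, 0, 0, 0.1]]
  ]
}}

```text
time_s: 28.08
tcp_pos: [0.6001, 0.155, 0.1066]
ee_rot: [1.906, 2.497, 0.0]
force: [-0.2, -0.5, -1.7]
finger_gap: 0.155
gripper_force: 58.7
```

>>> {"method": "play_rows", "body": {
  "plan": [
    [[0, 0, 0.5, 0, 0, 0, 0.1], [0, 0, 0.8, 0, 0, 0, 0.1], [0, 0, 0.8, 0, 0, 0, 0.1]]
  ]
}}

```text
time_s: 28.45
tcp_pos: [0.6001, 0.155, 0.106]
ee_rot: [1.906, 2.497, 0.001]
force: [-0.7, -0.9, 1.7]
finger_gap: 0.154
gripper_force: 59.0
```

>>> {"method": "play_rows", "body": {
  "plan": [
    [[0, 0, 0.2, 0, 0, 0, 0.2], [0, 0, 0.2, 0, 0, 0, 0.3], [0, 0, 0.2, 0, 0, 0, 0.45], [0, 0, 0.2, 0, 0, 0, 0.6], [0, 0, 0.2, 0, 0, 0, 0.6], [0, 0, -10, 0, 0, 0, 0.6], [0, 0, -40, 0, 0, 0, 0.6], [0, 0, -90, 0, 0, 0, 0.6], [0, 0, -120, 0, 0, 0, 0.6], [0, 0, -120, 0, 0, 0, 0.6]]
  ]
}}

```text
time_s: 29.7
tcp_pos: [0.6019, 0.1553, 0.2296]
ee_rot: [1.904, 2.494, 0.009]
force: [-0.4, 0.4, -1.0]
finger_gap: 0.601
gripper_force: 0.0
```

```bash
python3 - <<'E'
from h import *
t=snapshot("scene"); s=state(); print(s["tcp_pos"],s["force"],s["joint_velocities"])
cv2.imwrite("pics/c7.png",t["frame"][:,:,::-1])
E
```

```text
[0.60060718 0.15513541 0.2273898 ] [-0.33192877 -0.14548588 -0.78749549] [-0.000522    0.03077952 -0.00606366  0.04027721 -0.00146601 -0.00107133
  0.00041793]
```

View pics/c7.png

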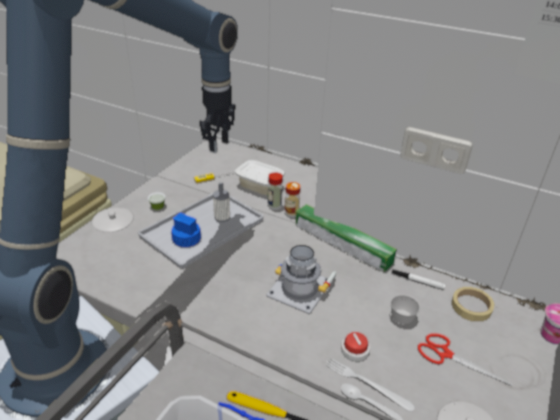

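The cap at (186,231) and the cartridge at (221,204) both stand upright in the tray. The gripper is clear, the bystanders look undisturbed and 29.7 s have gone.

```bash
python3 -c "
from station import *
print(close_job())"
```

```text
the job is handed in; nothing more can be done
None
```

The job is handed in: the cap was pressed (about 15 N at most), twisted free and set upright in the tray, then the cartridge was stood upright beside it, in about 30 s; the judge returned no verdict.

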